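# Put the four mixed-up reagent bottles back on their own stands

### The arm

A 6-joint arm with a two-finger parallel gripper is mounted at the origin on a cart in front of the work surface, level with it; the furniture and walls round the work are solid. World frame = base frame: x ahead of the robot, y to its left, z up, the work surface at z = 0. Lengths are in m, angles in degrees, forces in N, time in s.
With the tool pointing down it reaches from about 0.375 to 0.75 m from the base axis. Payload 9 kg.
Tool frame: the origin (TCP) lies at the very end of the fingers, on their centre line; the grasp point (between the pads) lies 19 mm behind it; z points along the fingers, y is the line along which they close (so a half turn about z gives the same grasp; the last joint's range is limited). The gripper opens to 85 mm and grips with 20 to 120 N. Pads are 22 mm wide; open, the fingers measure 114 mm over their backs; the gripper's body (76 mm by 85 mm) begins 54 mm behind the grasp point. The pads swing forward as they close: fully open they stand 13 mm farther back than shut.
Start: joints at [-78.765, 5.964, 5.575, 89.605, 0, 77.527], TCP at [0.241, -0.549, 0.231] pointing down, gripper open.
Joint ranges: [-171.21, 171.21], [-48.23, 106.86], [-62.78, 66.21], [-105.2, 120.99], [-86.42, 89.51], [-180, 180]. Speed limits (degrees/s): [127.2, 127.2, 147.25, 180, 180, 180].

### API

Orientations are given as a 3x3 rotation matrix whose columns are the frame's x, y, z axes.
In Python, from bench import ctrl gives the robot as it stands. The module is installed in compiled form; this text tells all that it offers.
- The arm moves only by the shell command python3 -m inch 'ROWS' [FORCE]. ROWS is text: rows parted by semicolons, each of 7 numbers parted by spaces: the shift along the tool's x, y, z in mm, then the turn, a rotation vector about the tool's x, y, z in rad, then the finger opening in mm, from 0 to 85.4. In form: dx dy dz wx wy wz jaw; .... A call has 1 to 8 rows; each row is the pose to reach, as a shift and turn from the pose commanded when the call began, along the tool's axes at that moment; what a row does not reach only later rows make up. A row lasts 1/12 s, in which the tool goes at most 41.7 mm and 7.16 degrees, less where a joint would pass 70% of its speed; a pose out of reach is approached as far as the arm can. A call with a gripper value outside its range is refused whole. The fingers move at their own pace and stop on an object; FORCE is the grip in N (left out, the last holds). Time passes only in rows, so rows that repeat a pose let the fingers close. It gives the time, the measured TCP pose, the force, the opening and the grip force at its end, in the units of the state.
- ctrl.state(): the state, without advancing time (a new reading comes with each control period).
- ctrl.camera(name): name is "scene" or "top" or "wrist"; returns a dict with "color" (480x640x3 uint8, red, green, blue), "z_map" (480x640 float32, m along the optical axis (not along the pixel's ray), 0 where there is no reading), "fx", "fy", "cx", "cy" (pixels), "world_to_cam" (4x4, takes a point from world to camera coordinates); the wrist camera has in their place "mount" (4x4, takes a point from camera to tool coordinates, whose origin is the TCP and whose axes are the flange's). Camera axes: x right, y down, z forward; pixel columns grow to the right and rows downward; lengths in m; the calibration is good to about 2 mm. The wrist camera is an equidistant fisheye: a pixel r from the principal point sees the ray r / f radians off the axis. A picture is of the moment at which its call begins: read the wrist's pose just before it.
- ctrl.close_job(): hands the job in; it is judged then, once.
The state is a dict: "time_s": time; "joint_pos": joint angles; "joint_velocities": joint speeds; "joint_torque": joint torques, N m; "eef_pos": TCP position; "ee_rot": TCP orientation; "ft_force": force on the tool from outside, world axes, zero at the start; "wrist_torque": the same for the moment, N m; "finger_gap": opening from 0.0 (shut) to 1.0 (fully open); "grip_force": force on a finger pad.
Only numpy, scipy, OpenCV 4.12 (cv2) and the standard library are available. Lean on these libraries where they do the work, as an engineer would, in place of code of your own. Each camera call takes 0.05 s, during which the arm holds its last target. There are 200 camera calls.

### The job

The four bottles were put back on the wrong stands. Move each one so that in the end every bottle stands upright, settled inside the rim of the stand that has the colour of its cap; the grey stand is free for parking a bottle on the way and is empty again at the end. Do not tip any bottle over, and leave the wash bottle where it stands.

Things in the scene. Friction and masses are not known exactly. Their poses are not given: they have to be found in the camera images.
- bottle_red: white round bottle with a red screw cap and a red band round its body; 44 mm body diameter, 100 mm tall, about 0.12 kg, upright. Origin: centre of its underside, z up. At the start it stands in the recess of a stand of another colour. Grip it across the body, 60 to 70 mm above its underside.
- bottle_yellow: white round bottle with a yellow screw cap and a yellow band round its body; 44 mm body diameter, 100 mm tall, about 0.12 kg, upright. Origin: centre of its underside, z up. At the start it stands in the recess of a stand of another colour. Grip it across the body, 60 to 70 mm above its underside.
- bottle_blue: white round bottle with a blue screw cap and a blue band round its body; 44 mm body diameter, 100 mm tall, about 0.12 kg, upright. Origin: centre of its underside, z up. At the start it stands in the recess of a stand of another colour. Grip it across the body, 60 to 70 mm above its underside.
- bottle_green: white round bottle with a green screw cap and a green band round its body; 44 mm body diameter, 100 mm tall, about 0.12 kg, upright. Origin: centre of its underside, z up. At the start it stands in the recess of a stand of another colour. Grip it across the body, 60 to 70 mm above its underside.
- stand_red: low round red bottle stand fixed to the worktop, 80 mm across; its rim is 10 mm high and surrounds a 64 mm wide round recess whose floor (black rubber inlay) lies 4 mm above the worktop. Origin: centre of its underside, on the worktop. Home of the bottle with the red cap; a bottle of another colour stands on it at the start.
- stand_yellow: low round yellow bottle stand fixed to the worktop, 80 mm across; its rim is 10 mm high and surrounds a 64 mm wide round recess whose floor (black rubber inlay) lies 4 mm above the worktop. Origin: centre of its underside, on the worktop. Home of the bottle with the yellow cap; a bottle of another colour stands on it at the start.
- stand_blue: low round blue bottle stand fixed to the worktop, 80 mm across; its rim is 10 mm high and surrounds a 64 mm wide round recess whose floor (black rubber inlay) lies 4 mm above the worktop. Origin: centre of its underside, on the worktop. Home of the bottle with the blue cap; a bottle of another colour stands on it at the start.
- stand_green: low round green bottle stand fixed to the worktop, 80 mm across; its rim is 10 mm high and surrounds a 64 mm wide round recess whose floor (black rubber inlay) lies 4 mm above the worktop. Origin: centre of its underside, on the worktop. Home of the bottle with the green cap; a bottle of another colour stands on it at the start.
- stand_grey: low round grey bottle stand fixed to the worktop, 80 mm across; its rim is 10 mm high and surrounds a 64 mm wide round recess whose floor (black rubber inlay) lies 4 mm above the worktop. Origin: centre of its underside, on the worktop. Empty at the start: the free place.
- wash_bottle: bystander: loose white wash bottle with a red top and a bent red spout; body 58 mm in diameter, shoulder 135 mm high, 215 mm tall in all, standing upright behind the stands. Origin: on the worktop, with the body's axis 28 mm from it along its own -y. Not to be moved.
Not all that is in view belongs to the job. Of the things like the stand_blue, leave any that is turquoise; of the rest the smaller one is meant.

How it is judged:
By the outcome, as a careful person would: the job done as asked, in the order asked, and still so for the second after the job is handed in, with the robot touching nothing.
It also fails if it takes over 120 s, if anything falls off the work surface, if the arm or the gripper's body presses on something with over 40 N, if the wrist force passes 120 N, or if a joint passes its speed limit or range.

## Working session

There is one attempt and no reset: what is moved stays moved. The work goes in short steps, Python scripts to look and compute and a shell command to move; the robot and the scene stay as the last step left them, time stands still between calls to the robot, and variables do not carry over. Pictures are saved under pics/ and viewed, at most 14 in all, crops included, and the job is handed in when it is done.

```bash
mkdir -p pics; cat > h.py <<'E'
import numpy as np, cv2
from bench import ctrl
def snap(n,fn):
    c=ctrl.camera(n); cv2.imwrite('pics/'+fn+'.png',c['color'][:,:,::-1]); np.savez('pics/'+fn+'.npz',**c); return c
def w(c,u,v,z=None):
    T=np.linalg.inv(c['world_to_cam']); d=np.array([(u-c['cx'])/c['fx'],(v-c['cy'])/c['fy'],1.])
    if z is None: s=c['z_map'][int(v),int(u)]
    else: s=(z-T[2,3])/(T[:3,:3]@d)[2]
    return T[:3,:3]@(d*s)+T[:3,3]
E
python3 - <<'E'
from h import *
for n in('top','scene'):
    c=snap(n,n+'0'); print(n,c['fx'],np.linalg.inv(c['world_to_cam']).round(3))
print(ctrl.state())
E
```

```text
top 450.2398797177016 [[-0.015 -0.988  0.152  0.428]
 [-1.     0.016  0.007  0.007]
 [-0.009 -0.152 -0.988  1.089]
 [ 0.     0.     0.     1.   ]]
scene 621.6255759902302 [[-0.878 -0.257  0.403  0.057]
 [-0.478  0.437 -0.762  1.047]
 [ 0.02  -0.862 -0.506  0.725]
 [ 0.     0.     0.     1.   ]]
{'time_s': 0.1, 'joint_pos': array([-7.87653388e+01,  5.99446521e+00,  5.53264904e+00,  8.96039998e+01,
       -2.78618865e-04,  7.75265239e+01]), 'joint_velocities': array([ 0.0397907 ,  0.09593958,  0.08290899, -0.0056936 , -0.05306576,
       -0.06906615]), 'joint_torque': array([ 8.18801840e-03, -5.58204067e+01,  5.04721642e+01,  1.26479322e-02,
       -1.93722726e-04,  1.80836628e-05]), 'eef_pos': array([ 0.24119542, -0.54907469,  0.23061845]), 'ee_rot': array([[ 9.15605525e-01,  4.02077692e-01, -2.28569226e-04],
       [ 4.02077683e-01, -9.15604865e-01,  1.12574543e-03],
       [ 2.43358028e-04, -1.12264132e-03, -9.99999340e-01]]), 'ft_force': array([-0.1480567 , -0.16999045,  0.02686208]), 'wrist_torque': array([0.0434962 , 0.00380675, 0.00331996]), 'grip_force': 0.0, 'finger_gap': 1.0025437604072454}
```

View pics/top0.png

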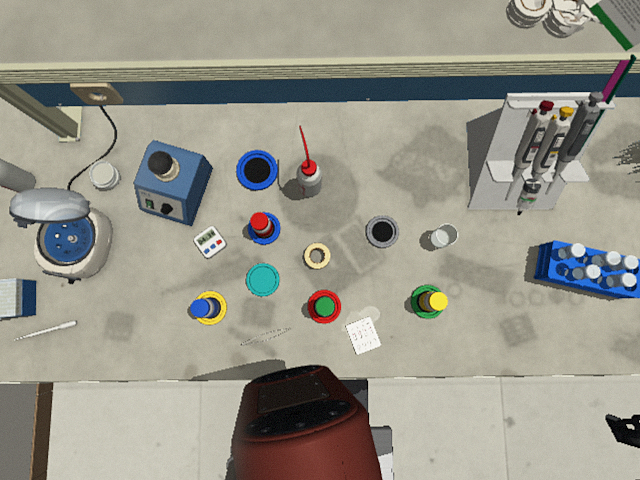

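View pics/scene0.png

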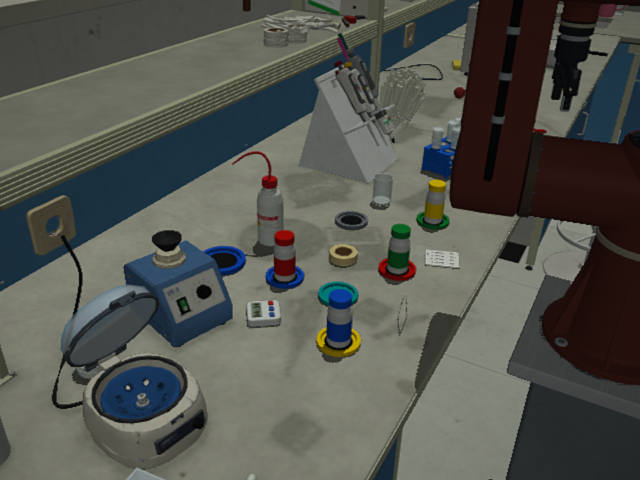

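Top view: the stands are blue (264,229, holding the red bottle), yellow (209,308, blue bottle), red (323,306, green bottle), green (428,301, yellow bottle) and grey (381,231, empty). Things that could be taken for the blue stand are the large blue ring at (257,170), the turquoise ring at (262,279) and the smaller blue ring at (264,229). I choose the last one, since it isn't turquoise and it's the smaller of the other two. The wash bottle is at (309,180).

```bash
python3 - <<'E'
from h import *
c=dict(np.load('pics/top0.npz'))
hsv=cv2.cvtColor(c['color'],cv2.COLOR_RGB2HSV)
T=np.linalg.inv(c['world_to_cam'])
v,u=np.mgrid[:480,:640]; z=c['z_map']
P=np.stack([(u-c['cx'])/c['fx']*z,(v-c['cy'])/c['fy']*z,z],-1)@T[:3,:3].T+T[:3,3]
H=hsv[...,0].astype(int);S=hsv[...,1]
hue={'red':(0,8),'yellow':(22,33),'blue':(100,125),'green':(50,80),'grey':None}
pix={'red':(323,306),'yellow':(209,308),'blue':(264,229),'green':(428,301),'grey':(381,231),'bigblue':(257,170),'turq':(262,279)}
cap={'red':(260,221),'yellow':(437,300),'blue':(201,309),'green':(324,308)}
for k,(a,b) in pix.items():
    near=np.hypot(u-a,v-b)<26
    m=near&(P[...,2]>0.002)&(P[...,2]<0.02)&(z>0)
    if k!='grey':
        h0=H[b-22:b+22,a-22:a+22]
    hh={'bigblue':(100,125),'turq':(80,95)}.get(k,hue.get(k))
    if hh: m&=(S>110)&(((H>=hh[0])&(H<=hh[1]))|((k=='red')&(H>172)))
    Q=P[m]; 
    (cx,cy),r=cv2.minEnclosingCircle((Q[:,:2]*1000).astype(np.float32))
    print('stand',k,len(Q),round(cx),round(cy),'r',round(r),'z',np.median(Q[:,2]).round(4))
for k,(a,b) in cap.items():
    m=(np.hypot(u-a,v-b)<16)&(P[...,2]>0.094)&(z>0)
    Q=P[m]; (cx,cy),r=cv2.minEnclosingCircle((Q[:,:2]*1000).astype(np.float32))
    print('cap',k,len(Q),round(cx),round(cy),'r',round(r),'z',np.median(Q[:,2]).round(4), 'hypot',np.hypot(cx,cy).round())
m=(np.hypot(u-309,v-180)<30)&(P[...,2]>0.06)&(P[...,2]<0.14);print('wash',np.median(P[m],0), P[m].min(0),P[m].max(0))
m=(np.hypot(u-440,v-236)<22)&(P[...,2]>0.02);print('beaker',P[m].min(0),P[m].max(0))
cv2.imwrite('pics/crop.png',cv2.resize(c['color'][140:330,180:460,::-1],None,fx=2.8,fy=2.8,interpolation=cv2.INTER_CUBIC))
E
```

```text
stand red 520 428 -9 r 40 z 0.0086
stand yellow 387 428 263 r 40 z 0.0092
stand blue 355 619 135 r 39 z 0.009
stand green 373 436 -254 r 39 z 0.0091
stand grey 1060 607 -152 r 64 z 0.0052
stand bigblue 784 766 152 r 51 z 0.0103
stand turq 794 494 138 r 40 z 0.0067
cap red 256 620 135 r 20 z 0.1043 hypot 634.0
cap yellow 284 436 -254 r 20 z 0.1044 hypot 505.0
cap blue 278 429 263 r 20 z 0.1049 hypot 504.0
cap green 261 429 -8 r 20 z 0.1048 hypot 429.0
wash [0.70843114 0.02060924 0.11726621] [ 0.69597279 -0.00665605  0.06013101] [0.74371366 0.05009151 0.13988062]
beaker [ 0.42769592 -0.31608124  0.0201593 ] [0.61304848 0.00743965 1.08911686]
```

View pics/crop.png

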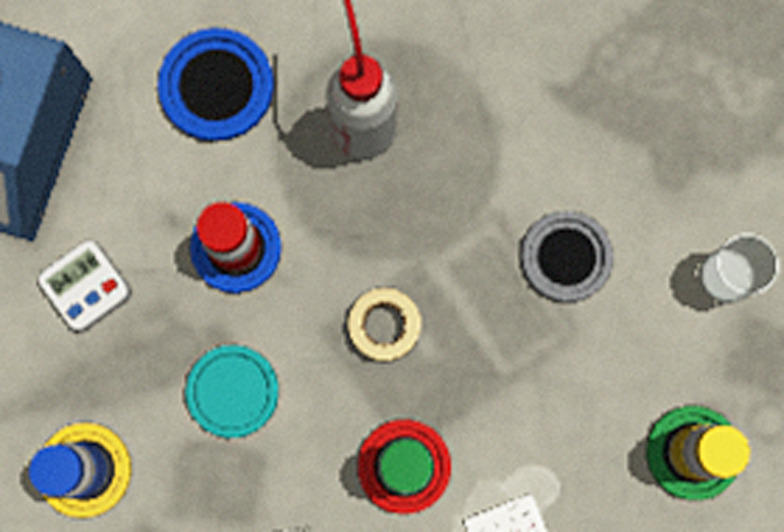

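The crop confirms it: the red bottle stands in the smaller blue ring (crop 235,247), and the large blue ring (215,84) and turquoise ring (231,391) are decoys. Plan: green→grey, red→red, blue→blue, yellow→yellow, green→green.

```bash
python3 - <<'E'
from h import *
c=dict(np.load('pics/top0.npz'))
print('grey',w(c,382.1,231.4,.01),'chk blue',w(c,180+235/2.8,140+247/2.8,.01),'chk turq',w(c,262.5,279.8,.01))
E
cat > d.py <<'E'
import sys; from h import *
s=ctrl.state(); t=np.array(list(map(float,sys.argv[1:4]))); R=s['ee_rot']
Rt=np.array([[0,1,0],[1,0,0],[0,0,-1.]])
print(s['time_s'],'shift mm',(R.T@(t-s['eef_pos'])*1000).round(1),'turn',cv2.Rodrigues(R.T@Rt)[0].ravel().round(4),'j',s['joint_pos'].round(0))
E
python3 -m inch '49 -52 0 0 0 -0.125 85;97 -105 0 0 0 -0.25 85;146 -157 0 0 0 -0.375 85;195 -210 0 0 0 -0.5 85;195 -210 0 0 0 -0.625 85;195 -210 0 0 0 -0.75 85;195 -210 0 0 0 -0.875 85;195 -210 0 0 0 -1 85' 40
python3 d.py 0.4285 -0.0085 0.17
```

```text
grey [ 0.60480283 -0.15339827  0.01      ] chk blue [0.61727666 0.13359022 0.01      ] chk turq [0.49206638 0.13676234 0.01      ]
time_s: 0.77
eef_pos: [0.3368, -0.2737, 0.2317]
ee_rot: [[0.146, 0.989, 0.001], [0.989, -0.146, 0.001], [0.001, 0.001, -1.0]]
ft_force: [-0.3, -1.8, 0.8]
finger_gap: 0.999
grip_force: 0.0
0.7667 shift mm [275.6  52.   62.1] turn [ 0.0008 -0.0012 -0.1465] j [-57. -23. -21.  92.   0.  42.]
```

```bash
python3 -m inch '0 0 0 0 0 0 85;0 0 0 0 0 0 85' >/dev/null; python3 d.py 0.4285 -0.0085 0.17
```

```text
0.9333 shift mm [281.6  48.8  61.1] turn [-0.      0.0004 -0.1602] j [-57. -23. -21.  92.  -0.  42.]
```

```bash
python3 -m inch '40 7 8 0 0 -0.08 85;80 14 17 0 0 -0.16 85;120 21 26 0 0 -0.16 85;160 28 35 0 0 -0.16 85;200 35 44 0 0 -0.16 85;240 42 52 0 0 -0.16 85;281.6 48.8 61 0 0 -0.16 85;281.6 48.8 61 0 0 -0.16 85' >/dev/null; python3 -m inch '0 0 0 0 0 0 85;0 0 0 0 0 0 85;0 0 0 0 0 0 85'; python3 d.py 0.4285 -0.0085 0.047
```

```text
time_s: 1.85
eef_pos: [0.4277, -0.0098, 0.1704]
ee_rot: [[0.001, 1.0, -0.0], [1.0, -0.001, -0.0], [-0.0, -0.0, -1.0]]
ft_force: [0.3, -0.2, 0.2]
finger_gap: 0.995
grip_force: 0.0
1.85 shift mm [  1.3   0.8 123.4] turn [-0.0002  0.0004 -0.0012] j [-19. -25. -29.  86.  -0.  71.]
```

```bash
python3 -m inch '1.3 1 20 0 0 0 85;1.3 1 40 0 0 0 85;1.3 1 60 0 0 0 85;1.3 1 80 0 0 0 85;1.3 1 100 0 0 0 85;1.3 1 115 0 0 0 85;1.3 1 123 0 0 0 85;1.3 1 123 0 0 0 85'; python3 -m inch '0 0 0 0 0 0 30;0 0 0 0 0 0 30;0 0 0 0 0 0 30;0 0 0 0 0 0 30;0 0 0 0 0 0 30;0 0 0 0 0 0 30;0 0 0 0 0 0 30;0 0 0 0 0 0 30' 40
```

```text
time_s: 2.52
eef_pos: [0.4275, -0.008, 0.0459]
ee_rot: [[0.0, 1.0, -0.002], [1.0, -0.0, 0.001], [0.001, -0.002, -1.0]]
ft_force: [-0.5, 0.4, -0.6]
finger_gap: 0.993
grip_force: 0.0
time_s: 3.18
eef_pos: [0.4293, -0.0073, 0.0486]
ee_rot: [[-0.003, 1.0, 0.002], [1.0, 0.003, -0.001], [-0.001, 0.002, -1.0]]
ft_force: [-2.3, -0.4, 6.1]
finger_gap: 0.499
grip_force: 40.3
```

```bash
python3 -m inch '0 0 -8 0 0 0 30;0 0 -25 0 0 0 30;0 0 -45 0 0 0 30;0 0 -65 0 0 0 30;0 0 -85 0 0 0 30;0 0 -95 0 0 0 30;0 0 -100 0 0 0 30;0 0 -100 0 0 0 30' ; python3 -m inch '-10 12 0 0 0 0 30;-30 37 0 0 0 0 30;-54 66 0 0 0 0 30;-78 96 0 0 0 0 30;-102 126 0 0 0 0 30;-126 155 0 0 0 0 30;-140 172 0 0 0 0 30;-143.5 177 0 0 0 0 30'; python3 -m inch '0 0 0 0 0 0 30;0 0 0 0 0 0 30;0 0 0 0 0 0 30;0 0 0 0 0 0 30';python3 d.py 0.606 -0.152 0.0475
```

```text
time_s: 3.85
eef_pos: [0.4292, -0.0071, 0.1483]
ee_rot: [[-0.003, 1.0, 0.002], [1.0, 0.003, -0.001], [-0.001, 0.002, -1.0]]
ft_force: [-0.1, -0.2, -1.9]
finger_gap: 0.5
grip_force: 41.1
time_s: 4.52
eef_pos: [0.6072, -0.1521, 0.1446]
ee_rot: [[-0.001, 1.0, -0.002], [1.0, 0.001, 0.001], [0.001, -0.002, -1.0]]
ft_force: [-0.2, 0.1, -2.3]
finger_gap: 0.504
grip_force: 41.4
time_s: 4.85
eef_pos: [0.6053, -0.1489, 0.1473]
ee_rot: [[-0.004, 1.0, -0.0], [1.0, 0.004, 0.0], [0.0, -0.0, -1.0]]
ft_force: [-0.5, -0.0, -1.2]
finger_gap: 0.5
grip_force: 41.4
4.85 shift mm [-3.1  0.7 99.8] turn [-0.0003 -0.0001  0.0037] j [-26.  10.   1.  81.  -0.  64.]
```

```bash
python3 -m inch '-2 0 20 0 0 0 30;-2 0 45 0 0 0 30;-2 0 68 0 0 0 30;-2 0 84 0 0 0 30;-2 0 93 0 0 0 30;-2 0 97 0 0 0 30;-2 0 99 0 0 0 30;-2 0 99 0 0 0 30' ; python3 -m inch '0 0 0 0 0 0 30;0 0 0 0 0 0 30'
```

```text
time_s: 5.52
eef_pos: [0.6064, -0.1519, 0.0493]
ee_rot: [[-0.003, 1.0, 0.001], [1.0, 0.003, -0.001], [-0.001, 0.001, -1.0]]
ft_force: [0.2, -0.6, -1.2]
finger_gap: 0.502
grip_force: 41.5
time_s: 5.68
eef_pos: [0.6068, -0.1522, 0.0495]
ee_rot: [[-0.003, 1.0, 0.002], [1.0, 0.003, -0.001], [-0.001, 0.002, -1.0]]
ft_force: [0.3, -0.5, -1.6]
finger_gap: 0.497
grip_force: 41.4
```

Still hanging about 1 mm up; lower until it touches, then release.

```bash
python3 -m inch '0 0 0.5 0 0 0 30;0 0 1 0 0 0 30;0 0 1.5 0 0 0 30;0 0 1.5 0 0 0 30' ; python3 -m inch '0 0 0 0 0 0 45;0 0 0 0 0 0 50;0 0 0 0 0 0 60;0 0 0 0 0 0 85;0 0 0 0 0 0 85;0 0 0 0 0 0 85;0 0 0 0 0 0 85';  python3 -m inch '0 0 -15 0 0 0 85;0 0 -35 0 0 0 85;0 0 -60 0 0 0 85;0 0 -90 0 0 0 85;0 0 -115 0 0 0 85;0 0 -120 0 0 0 85;0 0 -120 0 0 0 85;0 0 -120 0 0 0 85'; python3 - <<'E'
from h import *
c=snap('scene','s1'); cv2.imwrite('pics/s1c.png',cv2.resize(c['color'][150:380,180:480,::-1],None,fx=2.4,fy=2.4))
E
python3 d.py 0.6195 0.135 0.17
```

```text
time_s: 6.02
eef_pos: [0.6068, -0.1523, 0.0487]
ee_rot: [[-0.003, 1.0, 0.002], [1.0, 0.003, -0.001], [-0.001, 0.002, -1.0]]
ft_force: [-3.3, 1.2, 9.2]
finger_gap: 0.498
grip_force: 42.5
time_s: 6.6
eef_pos: [0.606, -0.1519, 0.0467]
ee_rot: [[-0.003, 1.0, -0.0], [1.0, 0.003, -0.0], [-0.0, -0.0, -1.0]]
ft_force: [-0.7, -0.7, -0.0]
finger_gap: 0.996
grip_force: 0.0
time_s: 7.27
eef_pos: [0.606, -0.1519, 0.1662]
ee_rot: [[-0.003, 1.0, -0.0], [1.0, 0.003, -0.0], [-0.0, -0.0, -1.0]]
ft_force: [-0.2, 0.0, 0.2]
finger_gap: 0.995
grip_force: 0.0
7.3167 shift mm [286.6  14.8  -4.5] turn [-0.0016 -0.0007  0.003 ] j [-26.  10.   3.  83.  -0.  64.]
```

View pics/s1c.png

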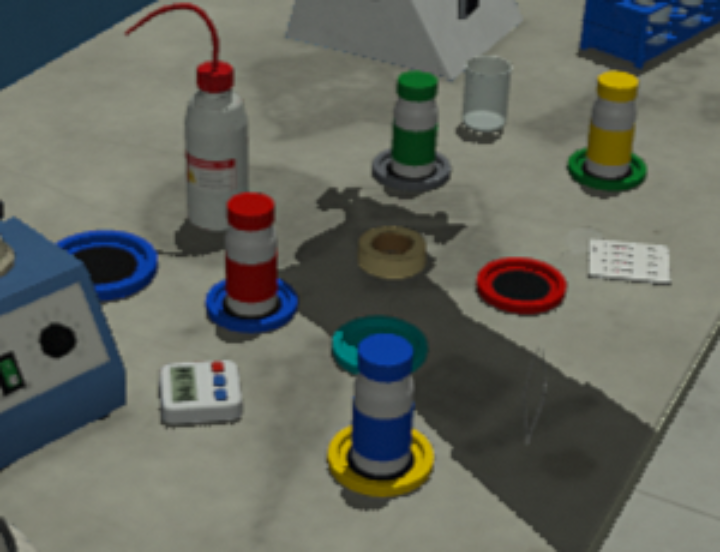

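Green now stands upright on grey (crop 412,130) and the red stand (521,285) is empty. Next is the red bottle; I'll swing well in front of the wash bottle.

```bash
python3 -m inch '20 -25 0 0 0 0 85;50 -50 0 0 0 0 85;85 -72 0 0 0 0 85;120 -75 0 0 0 0 85;155 -75 0 0 0 0 85;190 -70 0 0 0 0 85;225 -50 0 0 0 0 85;260 -15 0 0 0 0 85' >/dev/null; python3 -m inch '0 0 0 0 0 0 85;0 0 0 0 0 0 85;0 0 0 0 0 0 85'; python3 d.py 0.6195 0.135 0.047
```

```text
time_s: 8.23
eef_pos: [0.5838, 0.1025, 0.165]
ee_rot: [[-0.004, 1.0, -0.003], [1.0, 0.004, -0.0], [-0.0, -0.003, -1.0]]
ft_force: [-0.5, 0.0, -0.0]
finger_gap: 0.995
grip_force: 0.0
8.2333 shift mm [ 32.4  36.2 117.9] turn [-0.003   0.0002  0.0036] j [-3.  5. -3. 83. -0. 87.]
```

```bash
python3 -m inch '16 18 0 0 0 0 85;32.4 36 0 0 0 0.003 85;32.4 36 0 0 0 0.003 85;32.4 36 0 0 0 0.003 85;32.4 36 0 0 0 0.003 85'; python3 d.py 0.6195 0.135 0.047
```

```text
time_s: 8.65
eef_pos: [0.6201, 0.134, 0.1669]
ee_rot: [[0.001, 1.0, -0.0], [1.0, -0.001, -0.0], [-0.0, -0.0, -1.0]]
ft_force: [-0.9, -0.4, -0.9]
finger_gap: 0.995
grip_force: 0.0
8.65 shift mm [  1.1  -0.5 119.9] turn [-0.0002  0.0003 -0.001 ] j [ 0. 12.  5. 83. -0. 90.]
```

```bash
python3 -m inch '1 0 20 0 0 0 85;1 0 40 0 0 0 85;1 0 60 0 0 0 85;1 0 80 0 0 0 85;1 0 100 0 0 0 85;1 0 113 0 0 0 85;1 0 120 0 0 0 85;1 0 120 0 0 0 85'; python3 -m inch '0 0 0 0 0 0 30;0 0 0 0 0 0 30;0 0 0 0 0 0 30;0 0 0 0 0 0 30;0 0 0 0 0 0 30;0 0 0 0 0 0 30;0 0 0 0 0 0 30;0 0 0 0 0 0 30' 40;  python3 -m inch '0 0 -8 0 0 0 30;0 0 -25 0 0 0 30;0 0 -45 0 0 0 30;0 0 -65 0 0 0 30;0 0 -85 0 0 0 30;0 0 -95 0 0 0 30;0 0 -100 0 0 0 30;0 0 -100 0 0 0 30'; python3 d.py 0.428 -0.0085 0.1475
```

```text
time_s: 9.32
eef_pos: [0.6194, 0.1355, 0.0455]
ee_rot: [[0.001, 1.0, -0.002], [1.0, -0.001, -0.0], [-0.0, -0.002, -1.0]]
ft_force: [-0.4, 0.6, -0.9]
finger_gap: 0.993
grip_force: 0.0
time_s: 9.98
eef_pos: [0.6214, 0.1361, 0.0483]
ee_rot: [[-0.0, 1.0, 0.002], [1.0, 0.0, -0.0], [-0.0, 0.002, -1.0]]
ft_force: [-1.2, 0.1, 5.8]
finger_gap: 0.5
grip_force: 40.2
time_s: 10.65
eef_pos: [0.6213, 0.1361, 0.1479]
ee_rot: [[-0.0, 1.0, 0.002], [1.0, 0.0, -0.0], [-0.0, 0.002, -1.0]]
ft_force: [0.2, 0.6, -1.2]
finger_gap: 0.503
grip_force: 40.8
10.65 shift mm [-1.446e+02 -1.933e+02  1.000e-01] turn [0.0018 0.0001 0.0001] j [ 1. 12.  4. 81. -0. 91.]
```

```bash
python3 -m inch '-10 -13 0 0 0 0 30;-30 -40 0 0 0 0 30;-54 -72 0 0 0 0 30;-78 -104 0 0 0 0 30;-102 -136 0 0 0 0 30;-126 -168 0 0 0 0 30;-140 -187 0 0 0 0 30;-144.5 -193 0 0 0 0 30'>/dev/null; python3 -m inch '0 0 0 0 0 0 30;0 0 0 0 0 0 30;0 0 0 0 0 0 30;0 0 0 0 0 0 30;0 0 0 0 0 0 30';python3 d.py 0.428 -0.0085 0.0475
```

```text
time_s: 11.73
eef_pos: [0.4281, -0.0079, 0.1465]
ee_rot: [[-0.001, 1.0, -0.001], [1.0, 0.001, 0.0], [0.0, -0.001, -1.0]]
ft_force: [-0.2, 0.2, -1.2]
finger_gap: 0.503
grip_force: 41.1
11.7333 shift mm [-0.6  0.  99. ] turn [-0.0006 -0.0003  0.0012] j [-19. -25. -31.  84.   0.  71.]
```

```bash
python3 -m inch '0 0 20 0 0 0 30;0 0 45 0 0 0 30;0 0 68 0 0 0 30;0 0 84 0 0 0 30;0 0 93 0 0 0 30;0 0 96 0 0 0 30;0 0 97 0 0 0 30;0 0 97.5 0 0 0 30' ; python3 -m inch '0 0 0.5 0 0 0 30;0 0 1 0 0 0 30;0 0 1.5 0 0 0 30;0 0 1.5 0 0 0 30'
```

```text
time_s: 12.4
eef_pos: [0.4283, -0.0085, 0.0501]
ee_rot: [[-0.0, 1.0, 0.001], [1.0, 0.0, -0.0], [-0.0, 0.001, -1.0]]
ft_force: [0.4, -0.4, -0.3]
finger_gap: 0.497
grip_force: 41.2
time_s: 12.73
eef_pos: [0.4281, -0.0086, 0.0483]
ee_rot: [[0.0, 1.0, 0.001], [1.0, -0.0, -0.0], [-0.0, 0.001, -1.0]]
ft_force: [0.7, -1.3, -0.3]
finger_gap: 0.501
grip_force: 41.2
```

```bash
python3 -m inch '0 0 0.5 0 0 0 30;0 0 1 0 0 0 30;0 0 1 0 0 0 30' ; python3 -m inch '0 0 0 0 0 0 45;0 0 0 0 0 0 50;0 0 0 0 0 0 60;0 0 0 0 0 0 85;0 0 0 0 0 0 85;0 0 0 0 0 0 85;0 0 0 0 0 0 85';  python3 -m inch '0 0 -15 0 0 0 85;0 0 -35 0 0 0 85;0 0 -60 0 0 0 85;0 0 -90 0 0 0 85;0 0 -115 0 0 0 85;0 0 -120 0 0 0 85;0 0 -120 0 0 0 85;0 0 -120 0 0 0 85'; python3 d.py 0.4285 0.263 0.167
```

```text
time_s: 12.98
eef_pos: [0.4282, -0.0088, 0.0482]
ee_rot: [[0.0, 1.0, 0.001], [1.0, -0.0, -0.001], [-0.001, 0.001, -1.0]]
ft_force: [-3.8, 0.6, 11.9]
finger_gap: 0.499
grip_force: 42.3
time_s: 13.57
eef_pos: [0.4276, -0.0085, 0.0467]
ee_rot: [[-0.0, 1.0, -0.0], [1.0, 0.0, -0.0], [-0.0, -0.0, -1.0]]
ft_force: [-0.5, 0.1, -0.5]
finger_gap: 0.994
grip_force: 0.0
time_s: 14.23
eef_pos: [0.4276, -0.0085, 0.1663]
ee_rot: [[0.0, 1.0, -0.0], [1.0, -0.0, -0.0], [-0.0, -0.0, -1.0]]
ft_force: [0.8, 0.1, 0.1]
finger_gap: 0.993
grip_force: 0.0
14.2333 shift mm [271.5   0.9  -0.7] turn [-0.0001  0.0001 -0.    ] j [-19. -25. -29.  86.  -0.  71.]
```

```bash
python3 -m inch '20 0 0 0 0 0 85;60 0 0 0 0 0 85;100 0 0 0 0 0 85;140 0 0 0 0 0 85;180 0 0 0 0 0 85;220 0 0 0 0 0 85;255 1 0 0 0 0 85;271.5 1 0 0 0 0 85'>/dev/null; python3 -m inch '0 0 0 0 0 0 85;0 0 0 0 0 0 85;0 0 0 0 0 0 85;0 0 0 0 0 0 85'; python3 d.py 0.4285 0.263 0.047
```

```text
time_s: 15.23
eef_pos: [0.4285, 0.262, 0.1661]
ee_rot: [[0.001, 1.0, -0.001], [1.0, -0.001, -0.001], [-0.001, -0.001, -1.0]]
ft_force: [-0.7, 0.4, -0.7]
finger_gap: 0.994
grip_force: 0.0
15.2333 shift mm [1.100e+00 1.000e-01 1.191e+02] turn [-0.0009  0.0006 -0.0013] j [ 16. -11. -18.  83.  -0. 107.]
```

```bash
python3 -m inch '1 0 20 0 0 0 85;1 0 40 0 0 0 85;1 0 60 0 0 0 85;1 0 80 0 0 0 85;1 0 100 0 0 0 85;1 0 113 0 0 0 85;1 0 119.5 0 0 0 85;1 0 119.5 0 0 0 85'; python3 -m inch '0 0 0 0 0 0 30;0 0 0 0 0 0 30;0 0 0 0 0 0 30;0 0 0 0 0 0 30;0 0 0 0 0 0 30;0 0 0 0 0 0 30;0 0 0 0 0 0 30;0 0 0 0 0 0 30' 40;  python3 -m inch '0 0 -8 0 0 0 30;0 0 -25 0 0 0 30;0 0 -45 0 0 0 30;0 0 -65 0 0 0 30;0 0 -85 0 0 0 30;0 0 -95 0 0 0 30;0 0 -100 0 0 0 30;0 0 -100 0 0 0 30'; python3 d.py 0.6185 0.1345 0.1475
```

```text
time_s: 15.9
eef_pos: [0.4278, 0.2629, 0.0458]
ee_rot: [[0.001, 1.0, -0.002], [1.0, -0.001, -0.001], [-0.001, -0.002, -1.0]]
ft_force: [-0.9, -0.1, 0.3]
finger_gap: 0.99
grip_force: 0.0
time_s: 16.57
eef_pos: [0.4295, 0.2642, 0.0486]
ee_rot: [[-0.0, 1.0, 0.002], [1.0, 0.0, 0.0], [0.0, 0.002, -1.0]]
ft_force: [-1.7, -1.0, 6.7]
finger_gap: 0.5
grip_force: 41.0
time_s: 17.23
eef_pos: [0.4292, 0.2642, 0.1482]
ee_rot: [[-0.0, 1.0, 0.001], [1.0, 0.0, 0.0], [0.0, 0.001, -1.0]]
ft_force: [0.1, 0.2, -1.7]
finger_gap: 0.5
grip_force: 41.0
17.2333 shift mm [-129.7  189.3    0.9] turn [ 0.0015 -0.0004  0.    ] j [ 17. -11. -20.  81.  -0. 107.]
```

```bash
python3 -m inch '-9 13 0 0 0 0 30;-27 40 0 0 0 0 30;-48 70 0 0 0 0 30;-69 101 0 0 0 0 30;-90 132 0 0 0 0 30;-111 163 0 0 0 0 30;-125 183 0 0 0 0 30;-129.5 189 0 0 0 0 30'>/dev/null; python3 -m inch '0 0 0 0 0 0 30;0 0 0 0 0 0 30;0 0 0 0 0 0 30;0 0 0 0 0 0 30;0 0 0 0 0 0 30';python3 d.py 0.6185 0.1345 0.0475
```

```text
time_s: 18.32
eef_pos: [0.6169, 0.1354, 0.1475]
ee_rot: [[-0.001, 1.0, 0.0], [1.0, 0.001, -0.0], [-0.0, 0.0, -1.0]]
ft_force: [-0.9, 0.1, -1.2]
finger_gap: 0.495
grip_force: 41.2
18.3167 shift mm [ -0.9   1.6 100. ] turn [0.0001 0.     0.0013] j [ 1. 11.  3. 81. -0. 90.]
```

```bash
python3 -m inch '-1 1 20 0 0 0 30;-1 1 45 0 0 0 30;-1 1 68 0 0 0 30;-1 1 84 0 0 0 30;-1 1 93 0 0 0 30;-1 1 97 0 0 0 30;-1 1 98 0 0 0 30;-1 1 98.5 0 0 0 30' ; python3 -m inch '0 0 0.5 0 0 0 30;0 0 1 0 0 0 30;0 0 1.5 0 0 0 30;0 0 1.5 0 0 0 30'
```

```text
time_s: 18.98
eef_pos: [0.6192, 0.1337, 0.0499]
ee_rot: [[-0.0, 1.0, 0.002], [1.0, 0.0, -0.0], [-0.0, 0.002, -1.0]]
ft_force: [-0.5, 0.5, -0.6]
finger_gap: 0.499
grip_force: 41.3
time_s: 19.32
eef_pos: [0.6194, 0.1335, 0.0487]
ee_rot: [[0.0, 1.0, 0.002], [1.0, -0.0, -0.0], [-0.0, 0.002, -1.0]]
ft_force: [-1.2, -0.0, 5.7]
finger_gap: 0.496
grip_force: 41.9
```

In contact. Release and go to yellow: (0.436,-0.254). The route goes forward-free in x first, so it passes clear of the wash bottle.

```bash
python3 -m inch '0 0 0 0 0 0 45;0 0 0 0 0 0 50;0 0 0 0 0 0 60;0 0 0 0 0 0 85;0 0 0 0 0 0 85;0 0 0 0 0 0 85;0 0 0 0 0 0 85';  python3 -m inch '0 0 -15 0 0 0 85;0 0 -35 0 0 0 85;0 0 -60 0 0 0 85;0 0 -90 0 0 0 85;0 0 -115 0 0 0 85;0 0 -120 0 0 0 85;0 0 -120 0 0 0 85;0 0 -120 0 0 0 85'; python3 -m inch '-10 -20 0 0 0 0 85;-30 -50 0 0 0 0 85;-55 -80 0 0 0 0 85;-85 -105 0 0 0 0 85;-120 -120 0 0 0 0 85;-155 -130 0 0 0 0 85;-190 -140 0 0 0 0 85;-210 -145 0 0 0 0 85'>/dev/null; python3 -m inch '0 0 0 0 0 0 85;0 0 0 0 0 0 85;0 0 0 0 0 0 85'; python3 d.py 0.436 -0.254 0.167
```

```text
time_s: 19.9
eef_pos: [0.6186, 0.1335, 0.0472]
ee_rot: [[0.0, 1.0, -0.0], [1.0, -0.0, -0.0], [-0.0, -0.0, -1.0]]
ft_force: [-1.3, -0.2, 0.6]
finger_gap: 0.995
grip_force: 0.0
time_s: 20.57
eef_pos: [0.6186, 0.1335, 0.1667]
ee_rot: [[-0.0, 1.0, -0.0], [1.0, 0.0, -0.0], [-0.0, -0.0, -1.0]]
ft_force: [-0.3, -0.7, -0.0]
finger_gap: 0.994
grip_force: 0.0
time_s: 21.48
eef_pos: [0.4731, -0.0759, 0.166]
ee_rot: [[0.0, 1.0, -0.002], [1.0, -0.0, 0.001], [0.001, -0.002, -1.0]]
ft_force: [1.0, -0.5, -0.4]
finger_gap: 0.994
grip_force: 0.0
21.4833 shift mm [-178.1  -37.1   -1.1] turn [-0.0017 -0.001  -0.0003] j [-25. -15. -22.  84.   0.  65.]
```

```bash
python3 -m inch '-20 -4 0 0 0 0 85;-50 -10 0 0 0 0 85;-85 -18 0 0 0 0 85;-120 -25 0 0 0 0 85;-155 -32 0 0 0 0 85;-178 -37 0 0 0 0 85;-178 -37 0 0 0 0 85;-178 -37 0 0 0 0 85'>/dev/null; python3 -m inch '0 0 0 0 0 0 85;0 0 0 0 0 0 85;0 0 0 0 0 0 85'; python3 d.py 0.436 -0.254 0.047
```

```text
time_s: 22.4
eef_pos: [0.4371, -0.2532, 0.1672]
ee_rot: [[-0.002, 1.0, -0.0], [1.0, 0.002, 0.0], [0.0, -0.0, -1.0]]
ft_force: [-0.1, -0.4, -0.2]
finger_gap: 0.995
grip_force: 0.0
22.4 shift mm [ -0.8  -1.1 120.2] turn [-0.0001 -0.0002  0.002 ] j [-45. -11. -18.  83.   0.  45.]
```

```bash
python3 -m inch '-1 -1 20 0 0 0 85;-1 -1 40 0 0 0 85;-1 -1 60 0 0 0 85;-1 -1 80 0 0 0 85;-1 -1 100 0 0 0 85;-1 -1 113 0 0 0 85;-1 -1 120 0 0 0 85;-1 -1 120 0 0 0 85'; python3 -m inch '0 0 0 0 0 0 30;0 0 0 0 0 0 30;0 0 0 0 0 0 30;0 0 0 0 0 0 30;0 0 0 0 0 0 30;0 0 0 0 0 0 30;0 0 0 0 0 0 30;0 0 0 0 0 0 30' 40;  python3 -m inch '0 0 -8 0 0 0 30;0 0 -25 0 0 0 30;0 0 -45 0 0 0 30;0 0 -70 0 0 0 30;0 0 -100 0 0 0 30;0 0 -125 0 0 0 30;0 0 -140 0 0 0 30;0 0 -140 0 0 0 30'; python3 d.py 0.428 0.263 0.1875
```

```text
time_s: 23.07
eef_pos: [0.4351, -0.2541, 0.0458]
ee_rot: [[-0.001, 1.0, -0.002], [1.0, 0.001, 0.002], [0.002, -0.002, -1.0]]
ft_force: [0.1, -0.4, -0.3]
finger_gap: 0.994
grip_force: 0.0
time_s: 23.73
eef_pos: [0.4363, -0.2561, 0.0487]
ee_rot: [[0.0, 1.0, 0.002], [1.0, -0.0, -0.002], [-0.002, 0.002, -1.0]]
ft_force: [-0.0, 1.6, 6.2]
finger_gap: 0.499
grip_force: 40.4
time_s: 24.4
eef_pos: [0.4368, -0.2567, 0.1917]
ee_rot: [[0.0, 1.0, 0.004], [1.0, -0.0, -0.004], [-0.004, 0.004, -1.0]]
ft_force: [-0.3, 0.2, -1.3]
finger_gap: 0.5
grip_force: 40.9
24.4 shift mm [519.7  -8.9   1.9] turn [ 0.0041  0.0043 -0.0001] j [-45. -11. -15.  86.  -0.  45.]
```

```bash
python3 -m inch '10 0 0 0 0 0 30;35 0 0 0 0 0 30;65 0 0 0 0 0 30;100 0 0 0 0 0 30;135 0 0 0 0 0 30;170 0 0 0 0 0 30;205 0 0 0 0 0 30;240 -4 0 0 0 0 30';  python3 -m inch '35 0 0 0 0 0 30;70 0 0 0 0 0 30;105 0 0 0 0 0 30;140 -2 0 0 0 0 30;175 -3 0 0 0 0 30;205 -4 0 0 0 0 30;230 -5 0 0 0 0 30;250 -5 0 0 0 0 30'; python3 -m inch '0 0 0 0 0 0 30;0 0 0 0 0 0 30;0 0 0 0 0 0 30;0 0 0 0 0 0 30'; python3 d.py 0.428 0.263 0.1475
```

```text
time_s: 25.07
eef_pos: [0.4305, -0.0132, 0.1856]
ee_rot: [[0.0, 1.0, -0.002], [1.0, -0.0, 0.001], [0.001, -0.002, -1.0]]
ft_force: [-0.4, 0.8, -0.4]
finger_gap: 0.499
grip_force: 40.9
time_s: 25.73
eef_pos: [0.4247, 0.2368, 0.1855]
ee_rot: [[-0.002, 1.0, -0.003], [1.0, 0.002, -0.0], [-0.0, -0.003, -1.0]]
ft_force: [0.3, -0.0, -0.5]
finger_gap: 0.501
grip_force: 40.9
time_s: 26.07
eef_pos: [0.4262, 0.2339, 0.1866]
ee_rot: [[0.001, 1.0, -0.001], [1.0, -0.001, -0.0], [-0.0, -0.001, -1.0]]
ft_force: [0.1, -0.3, -0.4]
finger_gap: 0.499
grip_force: 40.9
26.0667 shift mm [29.1  1.8 39.1] turn [-0.001   0.0005 -0.0008] j [ 13. -14. -18.  86.  -0. 103.]
```

```bash
python3 -m inch '10 1 0 0 0 0 30;22 2 10 0 0 0 30;28 2 20 0 0 0 30;29 2 39 0 0 0 30;29 2 39 0 0 0 30;29 2 39 0 0 0 30;29 2 39 0 0 0 30;29 2 39 0 0 0 30'; python3 d.py 0.428 0.263 0.0475
```

```text
time_s: 26.73
eef_pos: [0.429, 0.2636, 0.1491]
ee_rot: [[0.0, 1.0, 0.001], [1.0, -0.0, 0.0], [0.0, 0.001, -1.0]]
ft_force: [-0.1, -0.1, -0.5]
finger_gap: 0.498
grip_force: 41.0
26.7333 shift mm [ -0.7  -1.1 101.6] turn [ 0.001  -0.0002 -0.0001] j [ 17. -11. -20.  81.  -0. 107.]
```

```bash
python3 -m inch '-1 -1 20 0 0 0 30;-1 -1 45 0 0 0 30;-1 -1 68 0 0 0 30;-1 -1 84 0 0 0 30;-1 -1 93 0 0 0 30;-1 -1 97 0 0 0 30;-1 -1 98.5 0 0 0 30;-1 -1 98.5 0 0 0 30' ; python3 -m inch '0 0 0.5 0 0 0 30;0 0 1 0 0 0 30;0 0 1.5 0 0 0 30;0 0 1.5 0 0 0 30'
```

```text
time_s: 27.4
eef_pos: [0.4283, 0.2627, 0.0507]
ee_rot: [[0.0, 1.0, 0.001], [1.0, -0.0, 0.0], [0.0, 0.001, -1.0]]
ft_force: [-0.5, 0.4, -0.4]
finger_gap: 0.499
grip_force: 41.0
time_s: 27.73
eef_pos: [0.428, 0.2626, 0.0487]
ee_rot: [[0.0, 1.0, 0.001], [1.0, -0.0, 0.0], [0.0, 0.001, -1.0]]
ft_force: [-0.0, 0.1, 1.1]
finger_gap: 0.499
grip_force: 41.1
```

```bash
python3 -m inch '0 0 0.5 0 0 0 30;0 0 0.5 0 0 0 30' ; python3 -m inch '0 0 0 0 0 0 45;0 0 0 0 0 0 50;0 0 0 0 0 0 60;0 0 0 0 0 0 85;0 0 0 0 0 0 85;0 0 0 0 0 0 85;0 0 0 0 0 0 85';  python3 -m inch '0 0 -15 0 0 0 85;0 0 -35 0 0 0 85;0 0 -60 0 0 0 85;0 0 -90 0 0 0 85;0 0 -115 0 0 0 85;0 0 -120 0 0 0 85;0 0 -120 0 0 0 85;0 0 -120 0 0 0 85'; python3 -m inch '-20 5 0 0 0 0 85;-55 10 0 0 0 0 85;-90 15 0 0 0 0 85;-125 25 0 0 0 0 85;-160 35 0 0 0 0 85;-195 45 0 0 0 0 85;-230 60 0 0 0 0 85;-255 70 0 0 0 0 85'>/dev/null; python3 -m inch '0 0 0 0 0 0 85;0 0 0 0 0 0 85;0 0 0 0 0 0 85'; python3 d.py 0.606 -0.152 0.167
```

```text
time_s: 27.9
eef_pos: [0.4281, 0.2627, 0.0487]
ee_rot: [[-0.0, 1.0, 0.001], [1.0, 0.0, 0.0], [0.0, 0.001, -1.0]]
ft_force: [-0.7, -0.0, 4.6]
finger_gap: 0.5
grip_force: 41.5
time_s: 28.48
eef_pos: [0.4276, 0.2625, 0.0477]
ee_rot: [[-0.0, 1.0, -0.0], [1.0, 0.0, -0.0], [-0.0, -0.0, -1.0]]
ft_force: [0.7, -0.5, -0.5]
finger_gap: 0.995
grip_force: 0.0
time_s: 29.15
eef_pos: [0.4276, 0.2625, 0.1673]
ee_rot: [[0.0, 1.0, -0.0], [1.0, -0.0, -0.0], [-0.0, -0.0, -1.0]]
ft_force: [-0.1, 0.1, -0.1]
finger_gap: 0.999
grip_force: 0.0
time_s: 30.07
eef_pos: [0.4967, 0.008, 0.1664]
ee_rot: [[0.0, 1.0, -0.002], [1.0, -0.0, 0.001], [0.001, -0.002, -1.0]]
ft_force: [0.0, 0.5, -0.4]
finger_gap: 0.995
grip_force: 0.0
30.0667 shift mm [-160.   109.3   -1. ] turn [-0.0024 -0.0008 -0.0003] j [-14. -12. -19.  84.   0.  76.]
```

```bash
python3 -m inch '-20 12 0 0 0 0 85;-50 30 0 0 0 0 85;-80 50 0 0 0 0 85;-110 70 0 0 0 0 85;-140 92 0 0 0 0 85;-160 109 0 0 0 0 85;-160 109 0 0 0 0 85;-160 109 0 0 0 0 85'>/dev/null; python3 -m inch '0 0 0 0 0 0 85;0 0 0 0 0 0 85;0 0 0 0 0 0 85'; python3 d.py 0.606 -0.152 0.047
```

```text
time_s: 30.98
eef_pos: [0.6063, -0.1511, 0.1682]
ee_rot: [[-0.002, 1.0, 0.0], [1.0, 0.002, -0.0], [-0.0, 0.0, -1.0]]
ft_force: [-0.4, -0.6, 0.7]
finger_gap: 0.992
grip_force: 0.0
30.9833 shift mm [ -0.9  -0.4 121.2] turn [0.0002 0.0001 0.0015] j [-26.  10.   4.  83.  -0.  64.]
```

```bash
python3 -m inch '-1 0 20 0 0 0 85;-1 0 40 0 0 0 85;-1 0 60 0 0 0 85;-1 0 80 0 0 0 85;-1 0 100 0 0 0 85;-1 0 113 0 0 0 85;-1 0 121 0 0 0 85;-1 0 121 0 0 0 85'; python3 -m inch '0 0 0 0 0 0 30;0 0 0 0 0 0 30;0 0 0 0 0 0 30;0 0 0 0 0 0 30;0 0 0 0 0 0 30;0 0 0 0 0 0 30;0 0 0 0 0 0 30;0 0 0 0 0 0 30' 40;  python3 -m inch '0 0 -8 0 0 0 30;0 0 -25 0 0 0 30;0 0 -45 0 0 0 30;0 0 -65 0 0 0 30;0 0 -85 0 0 0 30;0 0 -95 0 0 0 30;0 0 -100 0 0 0 30;0 0 -100 0 0 0 30'; python3 d.py 0.436 -0.254 0.1475
```

```text
time_s: 31.65
eef_pos: [0.6056, -0.1526, 0.0453]
ee_rot: [[-0.0, 1.0, -0.002], [1.0, 0.0, 0.001], [0.001, -0.002, -1.0]]
ft_force: [0.3, 0.1, 0.4]
finger_gap: 0.994
grip_force: 0.0
time_s: 32.32
eef_pos: [0.6073, -0.1539, 0.0483]
ee_rot: [[0.0, 1.0, 0.002], [1.0, -0.0, -0.001], [-0.001, 0.002, -1.0]]
ft_force: [-2.3, -0.0, 6.4]
finger_gap: 0.499
grip_force: 40.5
time_s: 32.98
eef_pos: [0.6072, -0.1537, 0.1479]
ee_rot: [[-0.0, 1.0, 0.001], [1.0, 0.0, -0.001], [-0.001, 0.001, -1.0]]
ft_force: [0.8, -0.6, -2.3]
finger_gap: 0.5
grip_force: 41.0
32.9833 shift mm [-100.3 -171.2    0.2] turn [0.0015 0.0008 0.    ] j [-26.  10.   2.  81.  -0.  64.]
```

```bash
python3 -m inch '-7 -12 0 0 0 0 30;-22 -37 0 0 0 0 30;-39 -67 0 0 0 0 30;-56 -96 0 0 0 0 30;-73 -125 0 0 0 0 30;-88 -150 0 0 0 0 30;-97 -166 0 0 0 0 30;-100 -171 0 0 0 0 30'>/dev/null; python3 -m inch '0 0 0 0 0 0 30;0 0 0 0 0 0 30;0 0 0 0 0 0 30;0 0 0 0 0 0 30;0 0 0 0 0 0 30';python3 d.py 0.436 -0.254 0.0475
```

```text
time_s: 34.07
eef_pos: [0.4362, -0.2529, 0.1466]
ee_rot: [[-0.001, 1.0, -0.0], [1.0, 0.001, 0.0], [0.0, -0.0, -1.0]]
ft_force: [-0.6, 0.6, -1.0]
finger_gap: 0.498
grip_force: 41.2
34.0667 shift mm [-1.1 -0.2 99.1] turn [-0.0001 -0.0003  0.0013] j [-45. -11. -20.  81.   0.  45.]
```

```bash
python3 -m inch '-1 0 20 0 0 0 30;-1 0 45 0 0 0 30;-1 0 68 0 0 0 30;-1 0 84 0 0 0 30;-1 0 93 0 0 0 30;-1 0 96 0 0 0 30;-1 0 97 0 0 0 30;-1 0 97.5 0 0 0 30' ; python3 -m inch '0 0 0.5 0 0 0 30;0 0 1 0 0 0 30;0 0 1.5 0 0 0 30;0 0 1.5 0 0 0 30'
```

```text
time_s: 34.73
eef_pos: [0.4362, -0.2548, 0.0502]
ee_rot: [[-0.0, 1.0, 0.001], [1.0, 0.0, -0.001], [-0.001, 0.001, -1.0]]
ft_force: [-0.1, -0.3, -1.9]
finger_gap: 0.501
grip_force: 41.2
time_s: 35.07
eef_pos: [0.436, -0.2548, 0.0484]
ee_rot: [[0.0, 1.0, 0.001], [1.0, -0.0, -0.001], [-0.001, 0.001, -1.0]]
ft_force: [0.4, 0.5, -0.2]
finger_gap: 0.499
grip_force: 41.3
```

```bash
python3 -m inch '0 0 0.5 0 0 0 30;0 0 0.8 0 0 0 30' ; python3 -m inch '0 0 0 0 0 0 45;0 0 0 0 0 0 50;0 0 0 0 0 0 60;0 0 0 0 0 0 85;0 0 0 0 0 0 85;0 0 0 0 0 0 85;0 0 0 0 0 0 85';  python3 -m inch '0 0 -15 0 0 0 85;0 0 -35 0 0 0 85;0 0 -60 0 0 0 85;0 0 -90 0 0 0 85;0 0 -115 0 0 0 85;0 0 -150 0 0 0 85;0 0 -150 0 0 0 85;0 0 -150 0 0 0 85'; python3 -m inch '-30 0 0 0 0 0 85;-65 0 0 0 0 0 85;-100 0 0 0 0 0 85;-130 0 0 0 0 0 85;-150 0 0 0 0 0 85;-150 0 0 0 0 0 85;-150 0 0 0 0 0 85;-150 0 0 0 0 0 85'; python3 - <<'E'
from h import *
c=snap('top','t2'); cv2.imwrite('pics/t2c.png',cv2.resize(c['color'][140:330,180:460,::-1],None,fx=2.8,fy=2.8))
c2=snap('scene','s2'); cv2.imwrite('pics/s2c.png',cv2.resize(c2['color'][150:380,180:480,::-1],None,fx=2.4,fy=2.4))
v,u=np.mgrid[:480,:640]; z=c['z_map'];T=np.linalg.inv(c['world_to_cam'])
P=np.stack([(u-c['cx'])/c['fx']*z,(v-c['cy'])/c['fy']*z,z],-1)@T[:3,:3].T+T[:3,3]
for k,s in dict(red=(.428,-.0085),yellow=(.428,.263),blue=(.6185,.1345),green=(.436,-.254),grey=(.606,-.152)).items():
    m=(np.hypot(P[...,0]-s[0],P[...,1]-s[1])<.04)&(P[...,2]>.094)&(P[...,2]<.13)
    print(k,m.sum(), end=' ')
    if m.sum():
        q=(P[m][:,:2]*1000).astype(np.float32); print(cv2.minEnclosingCircle(q),np.median(P[m][:,2]),np.median(c['color'][m],0))
E
```

```text
time_s: 35.23
eef_pos: [0.4361, -0.2551, 0.0483]
ee_rot: [[0.0, 1.0, 0.001], [1.0, -0.0, -0.001], [-0.001, 0.001, -1.0]]
ft_force: [-2.7, 1.1, 11.7]
finger_gap: 0.5
grip_force: 42.2
time_s: 35.82
eef_pos: [0.4356, -0.2545, 0.0469]
ee_rot: [[0.0, 1.0, -0.0], [1.0, -0.0, 0.0], [0.0, -0.0, -1.0]]
ft_force: [-0.3, 0.4, 0.5]
finger_gap: 0.996
grip_force: 0.0
time_s: 36.48
eef_pos: [0.4366, -0.2554, 0.1991]
ee_rot: [[-0.0, 1.0, 0.003], [1.0, 0.0, -0.003], [-0.003, 0.003, -1.0]]
ft_force: [0.5, 0.3, -0.9]
finger_gap: 0.998
grip_force: 0.0
time_s: 37.15
eef_pos: [0.4354, -0.4035, 0.1959]
ee_rot: [[-0.0, 1.0, -0.001], [1.0, 0.0, 0.002], [0.002, -0.001, -1.0]]
ft_force: [0.6, -0.3, 0.1]
finger_gap: 0.992
grip_force: 0.0
red 264 ((426.86834716796875, -9.277446746826172), 19.59832763671875) 0.10463967458087847 [219.5  42.   37. ]
yellow 281 ((428.77593994140625, 264.05096435546875), 20.080839157104492) 0.10458628073766774 [244. 226.  60.]
blue 256 ((619.0313110351562, 132.82383728027344), 19.776294708251953) 0.10411655253965452 [ 36.  96. 209.]
green 284 ((435.1193542480469, -254.02439880371094), 20.171384811401367) 0.10418967710126886 [22. 75. 35.]
grey 0
```

View pics/t2c.png

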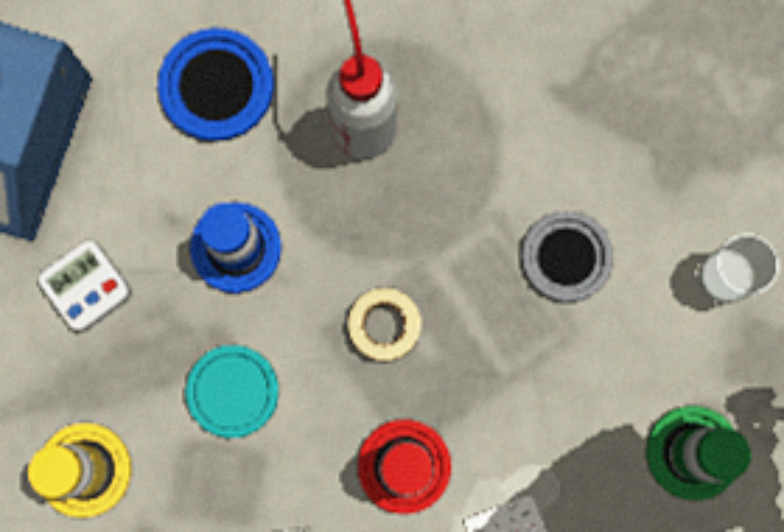

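View pics/s2c.png

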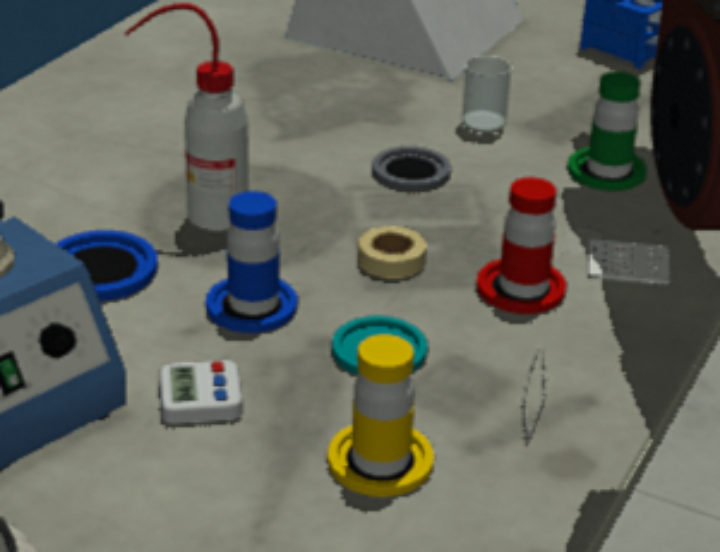

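Both pictures show each bottle upright on its own colour: blue (scene crop 253,255), red (527,240), yellow (385,405) and green (612,125). The grey stand (411,167) is empty and the wash bottle (216,150) hasn't moved.

```bash
python3 -c "
from bench import ctrl
print(ctrl.close_job())"
```

```text
the job is handed in; nothing more can be done
None
```

The job is handed in: all four bottles stand upright on the stands matching their caps, the grey stand is empty and the wash bottle was not moved, in about 37 s of robot time.

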